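# Register the cover plate on the copying jig and hold the fragments flat

### The arm

A 6-joint arm with a two-finger parallel gripper is mounted at the origin on the work surface. World frame = base frame: x ahead of the robot, y to its left, z up, the work surface at z = 0. Lengths are in m, angles in degrees, forces in N, time in s.
With the tool pointing down it reaches from about 0.375 to 0.9 m from the base axis. Payload 3.1 kg.
Tool frame: the origin (TCP) lies at the very end of the fingers, on their centre line; the grasp point (between the pads) lies 19 mm behind it (bot.tcp_to_grasp is the distance from the TCP to the grasp point, in m); z points along the fingers, y is the direction in which the jaws open and shut (so a half turn about z gives the same grasp; the last joint's range is limited). The gripper opens to 87 mm and grips with 3 to 60 N. Pads are 19 mm wide; open, the fingers measure 117 mm over their backs; the gripper's body (75 mm by 190 mm) begins 51 mm behind the grasp point.
Start: joints at [65.632, 30.224, 82.088, -0, 67.689, -10.227], TCP at [0.153, 0.606, 0.189] pointing down, gripper open.
Joint ranges: [-176.69, 176.69], [-43.24, 126.21], [12.49, 139.97], [-82, 262], [0, 151.66], [-163.58, 163.58]. Speed limits (degrees/s): [159.86, 159.86, 180, 180, 180, 180].

### API

Orientations are given as a 3x3 rotation matrix whose columns are the frame's x, y, z axes.
In Python, from rig import telemetry, eyes, order, bot gives the robot as it stands. The module is installed in compiled form; this text tells all that it offers.
- The arm moves only by the tool servo_tool, never from a script. Its argument "targets" is a list of rows, each a list of 2 entries, a list of its own where there are three numbers: the shift along the tool's x, y, z in m, then the turn, a rotation vector about the tool's x, y, z in rad. In form: [[[tx, ty, tz], [wx, wy, wz]], ...]. A call has 1 to 12 rows; each row is the pose to reach, as a shift and turn from the pose commanded when the call began, along the tool's axes at that moment; what a row does not reach only later rows make up. A row lasts 1/8 s, in which the tool goes at most 62.5 mm and 10.7 degrees, less where a joint would pass 70% of its speed; a pose out of reach is approached as far as the arm can. A call with a gripper value outside its range is refused whole. "gripper" is the finger opening in m, from 0 to 0.087, set as the call begins (left out, the last holds). The fingers move at their own pace and stop on an object; the grip force is fixed at half the most. Time passes only in rows, so rows that repeat a pose let the fingers close. It gives the time, the measured TCP pose, the force and the opening at its end, in the units of the state.
- telemetry.read_state(): the state, without advancing time (a new reading comes with each control period).
- eyes.capture(name): name is "scene" or "top" or "wrist"; returns a dict with "pixels" (384x512x3 uint8, blue, green, red), "intrinsics" (3x3 intrinsics, pixels), "k1" (the pictures are not rectified: a ray, as slopes to the right and down, at radius r is drawn at 1 + k1 r^2 times it, then the intrinsics apply), "extrinsics" (4x4, takes a point from camera to world coordinates); the wrist camera has in their place "T_tool_cam" (4x4, takes a point from camera to tool coordinates, whose origin is the TCP and whose axes are the flange's). Camera axes: x right, y down, z forward; pixel columns grow to the right and rows downward; lengths in m; the calibration is good to about 2 mm. A picture is of the moment at which its call begins: read the wrist's pose just before it. There is no depth.
- order.hand_in(): hands the job in, once; it reports no verdict.
The state is a dict: "time_s": time; "joint_positions": joint angles; "qvel": joint speeds; "tau": joint torques, N m; "position": TCP position; "tcp_rot": TCP orientation; "force": force on the tool from outside, world axes, zero at the start; "moment": the same for the moment, N m; "opening": opening from 0.0 (shut) to 1.0 (fully open).
Only numpy, scipy, OpenCV 4.12 (cv2) and the standard library are available. Lean on these libraries where they do the work, as an engineer would, in place of code of your own. Each camera call takes 0.05 s, during which the arm holds its last target. There are 200 camera calls.

### The job

Pick up the loose windowed cover plate by its black grip, lay it between the two cheeks of the copying jig on the light table with its thick end over the locating pin, and slide it along until the pin drops into the socket hidden in its underside. Then press the plate down against the sprung bed as far as it goes, without hammering or forcing it, and finish while still holding the plate pressed fully down, so that the parchment can be photographed; do not let go. Leave the other things on the table alone.

Things in the scene. Friction and masses are not known exactly. Their poses are not given: they have to be found in the camera images.
- jig: Grey copying jig, fixed to the table, base 200 x 150 x 12 mm. Origin: centre of its underside, on the table; x runs along the channel towards the pin end, z up. Two aluminium cheeks 180 mm long, inner faces 58 mm either side of the middle, upright up to 40 mm above the table, then flaring out at 45 degrees to 50 mm. Ends open. Low rests, 20.5 mm high, flank the pin.
- pin_mid (a point): Point in the jig at (60, 0, 34) mm, axes as the jig's: the mid setting of the locating pin, at tip height. The upright steel pin, 12 mm across, chamfered tip 34 mm above the table, is clamped on the channel's middle line up to 9 mm either way of this point along x. Where is not reported: find it by sliding or looking. It does not yield to a sideways push below 100 N.
- bed (a joint): Travel of the white sprung bed (with two parchment fragments) in the channel, in m: 0 up, its top 26 mm above the table; 0.005 fully down, top at 21 mm. It spans x = -80 to +35 mm in the jig. It starts to sink at about 6 N in all and is fully down at about 11 N, the cover's weight included.
- cover: Loose cover plate, aluminium frame with two clear windows, 160 x 110 x 8 mm, 0.24 to 0.40 kg, flat on the table at first. Origin: centre of its underside; x runs lengthwise to the thick end, z up. The thick end is a block 40 x 60 mm in plan, 20 mm high, at x = +40 to +80 mm, with the socket in its underside. The plate has 3 mm play at each cheek of the jig.
- grip (a point): Middle of the top of the cover's black grip: an upright bar 16 mm thick along the cover's x, 70 mm long along its y, its top 53 mm above the cover's underside, 45 mm above the frame. In the cover's frame this point is (-15, 0, 53) mm; axes as the cover's. The thick block starts 47 mm from the grip's face.
- socket (a point): Centre of the socket's mouth in the cover's underside, (60, 0, 0) mm in its frame, axes as the cover's. Blind slot 15 mm along x, 23 mm along y, 15 mm deep, mouth chamfered 1.5 mm. Held level off the socket, the cover rides on the pin tip, underside 34 mm above the table; once on the pin it drops to the bed at 26 mm, and fully pressed is at 21 mm.
- tape: Bystander: roll of paper tape, 60 mm across, 25 mm high; origin under its centre.
- loupe: Bystander: black magnifier, 48 mm across, 45 mm high; origin under its centre.
- weight: Bystander: cork-covered weight, 50 x 80 x 30 mm; origin under its centre.
- tweezers: Bystander: steel tweezers, 120 mm long, lying flat; origin under the middle.
Mind the look-alikes: they are no part of the job. What is shaped like the cover but orange, pink or red is not meant.

How it is judged:
By the outcome, as a careful person would: the job done as asked, in the order asked, and still so for the second after the job is handed in, while the arm keeps its last pose, push and grip.
It also fails if it takes over 54 s, if anything falls off the work surface, if the arm or the gripper's body presses on something with over 40 N, if the wrist force passes 120 N, or if a joint passes its speed limit or range.

## Working session

There is one attempt and no reset: what is moved stays moved. The work goes in short steps, Python scripts to look and compute and a tool call to move; the robot and the scene stay as the last step left them, time stands still between calls to the robot, and variables do not carry over. Pictures are saved under pics/ and viewed, about 8 in all and at most 12, crops included, and the job is handed in when it is done.

Besides the shell and the picture viewer there is one more tool, called after "Emit:" in YAML: its name, and indented under it one key for each argument. servo_tool: Moves the arm, as the interface text tells. Its arguments: {"type":"object","properties":{"targets":{"type":"array","items":{"type":"array"}},"gripper":{"type":"number"}},"required":["targets"]}

```bash
mkdir -p pics; cat > h.py <<'E'
import numpy as np, cv2
from rig import telemetry, eyes, order, bot
def ray(c,px,T=None):
    K=np.array(c["intrinsics"]);T=np.array(c["extrinsics"]) if T is None else T
    d=np.array([(px[0]-K[0,2])/K[0,0],(px[1]-K[1,2])/K[1,1]]);u=d.copy()
    for _ in range(20): u=d/(1+c["k1"]*(u@u))
    return T[:3,3],T[:3,:3]@np.array([u[0],u[1],1])
def onz(c,px,z,T=None):
    o,d=ray(c,px,T);return (o+d*(z-o[2])/d[2])
def wristT(c,s):
    W=np.eye(4);W[:3,:3]=s["tcp_rot"];W[:3,3]=s["position"];return W@np.array(c["T_tool_cam"])
E
python3 - <<'E'
from h import *
import pickle
s=telemetry.read_state();print(s)
d={n:eyes.capture(n) for n in("scene","top","wrist")}
d["s"]=s;pickle.dump(d,open("c0.pkl","wb"))
for n in("scene","top","wrist"):cv2.imwrite(f"pics/{n}0.png",d[n]["pixels"])
print(d["top"]["extrinsics"],d["scene"]["extrinsics"],d["wrist"]["T_tool_cam"],d["top"]["intrinsics"])
E
```

```text
{'time_s': 0.0, 'joint_positions': array([ 6.56330508e+01,  3.02800672e+01,  8.21569432e+01, -1.33374300e-03,
        6.76883580e+01, -1.02269161e+01]), 'qvel': array([ 0.01152056, -0.14165284, -0.03745859,  0.02125809,  0.02802785,
       -0.01559485]), 'tau': array([ 1.44884612e-03, -4.40042710e+01, -1.76595515e+01,  6.35367818e-02,
        5.80114522e-02, -1.48620379e-04]), 'position': array([0.15231856, 0.60532158, 0.18815681]), 'tcp_rot': array([[-9.69703565e-01,  2.44283065e-01, -8.83142289e-04],
       [ 2.44284386e-01,  9.69701568e-01, -2.00206244e-03],
       [ 3.67314511e-04, -2.15714496e-03, -9.99997606e-01]]), 'force': array([-0.35763954, -0.11027106,  0.03606787]), 'moment': array([-0.01918837, -0.07211285, -0.02778762]), 'opening': 1.0008590054118778}
[[-0.00186576 -0.99693806  0.07817302  0.45331207]
 [-0.9999934   0.00161625 -0.00325496  0.04693107]
 [ 0.00311865 -0.07817857 -0.99693449  1.17249707]
 [ 0.          0.          0.          1.        ]] [[-0.38385808  0.73899852 -0.55365527  1.31321911]
 [ 0.92323843  0.29621519 -0.24471895  0.41873272]
 [-0.01684584 -0.60509317 -0.79597643  1.22227409]
 [ 0.          0.          0.          1.        ]] [[ 9.56819927e-04 -9.55807368e-01 -2.93992108e-01  8.03832276e-02]
 [ 9.99999288e-01  1.12431544e-03 -4.00724144e-04 -6.08022239e-04]
 [ 7.13554956e-04 -2.93991515e-01  9.55807763e-01 -1.94982519e-01]
 [ 0.00000000e+00  0.00000000e+00  0.00000000e+00  1.00000000e+00]] [[358.33748921   0.         258.37296616]
 [  0.         358.33748921 190.87704072]
 [  0.           0.           1.        ]]
```

View pics/top0.png

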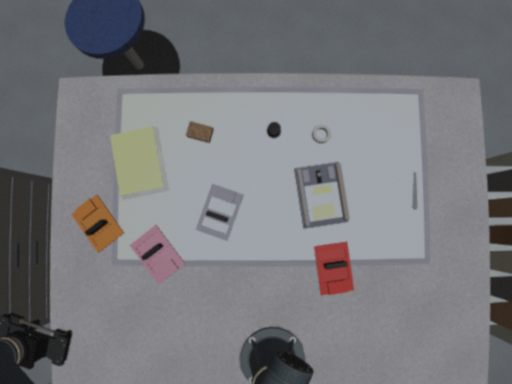

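View pics/scene0.png

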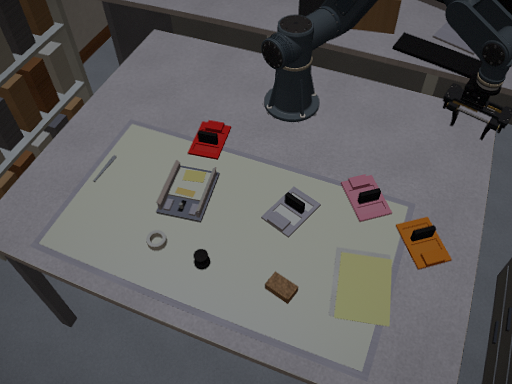

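Top view: the grey cover is at (219,212), with its grip at (217,216); the jig is at (322,195) with its pin end up. The orange (97,223), pink (156,253) and red (334,268) plates are look-alikes. I'll confirm the grey one and the jig in an enlarged crop.

```bash
python3 - <<'E'
from h import *
import pickle
d=pickle.load(open("c0.pkl","rb"));t=d["top"]["pixels"]
a=cv2.resize(t[175:250,185:255],None,fx=6,fy=6,interpolation=cv2.INTER_CUBIC)[:450,:400]
b=cv2.resize(t[155:230,290:356],None,fx=6,fy=6,interpolation=cv2.INTER_CUBIC)[:450,:400]
cv2.imwrite("pics/crop1.png",np.hstack([a,b]))
E
```

```text
(no output)
```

View pics/crop1.png

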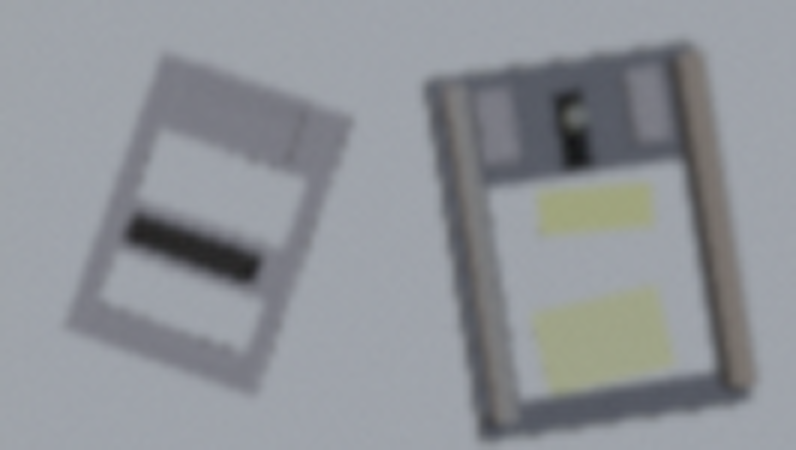

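The crop confirms it. On the left is the grey windowed cover with a black grip at crop (192,248) and its thick block at the upper end. On the right is the jig, with its pin at crop (573,115) in the dark slot and its pin end up. Now I'll compute the poses.

```bash
python3 - <<'E'
from h import *
import pickle
d=pickle.load(open("c0.pkl","rb"));c=d["top"]
f=lambda u,v,x0,y0:((u+.5)/6-.5+x0,(v+.5)/6-.5+y0)
cov=[onz(c,f(u,v,185,175),.008) for u,v in[(165,55),(352,118),(255,393),(68,325)]]
cov=np.array(cov)
print("cover",cov.mean(0),[np.linalg.norm(cov[i]-cov[(i+1)%4]) for i in range(4)])
a=(cov[0]+cov[1]-cov[2]-cov[3]);print("cover yaw",np.degrees(np.arctan2(a[1],a[0])))
g=c["pixels"][205:230,200:235].max(2)<70
_,L,S,C=cv2.connectedComponentsWithStats(g.astype(np.uint8));k=1+S[1:,4].argmax()
p=np.argwhere(L==k)[:,::-1]+[200,205];r=cv2.minAreaRect(p.astype(np.float32));print(r)
print("grip",onz(c,r[0],.053))
jig=np.array([onz(c,f(u-396,v,290,155),z) for u,v,z in[(428,85,.012),(690,45,.05),(752,395,.05),(485,438,.012)]])
j=jig;print("jig",jig)
# cheek top outer lines: bed edges at z .026
bed=np.array([onz(c,f(u-396,v,290,155),.026) for u,v in[(490,185),(683,158),(716,373),(523,402)]])
a=(bed[0]+bed[1]-bed[2]-bed[3]);y=np.degrees(np.arctan2(a[1],a[0]));print("bed",bed.mean(0),y,[np.linalg.norm(bed[i]-bed[(i+1)%4]) for i in range(4)])
pin=onz(c,f(573-396,115,290,155),.034);print("pin",pin)
ax=a/np.linalg.norm(a);print("jig origin est",bed.mean(0)+ax*.0225, "pin x in jig",(pin-bed.mean(0))[:2]@ax[:2]-.0225)
E
```

```text
cover [0.47719239 0.16938242 0.008     ] [np.float64(0.1077156930085736), np.float64(0.15738877233344636), np.float64(0.10783186339168639), np.float64(0.15543033474987672)]
cover yaw -19.38603755500769
((216.8000030517578, 216.1000213623047), (21.187259674072266, 4.110960960388184), 18.43494987487793)
grip [0.46232678 0.17320056 0.053     ]
jig [[ 0.61670469 -0.07650886  0.012     ]
 [ 0.6328854  -0.21231879  0.05      ]
 [ 0.44756704 -0.24167041  0.05      ]
 [ 0.42501896 -0.10551399  0.012     ]]
bed [ 0.50986784 -0.16829164  0.026     ] 7.896863399920232 [np.float64(0.10585880753519765), np.float64(0.11687010043650041), np.float64(0.10533494772061854), np.float64(0.11735729942626083)]
pin [ 0.59744293 -0.15186561  0.034     ]
jig origin est [ 0.53215447 -0.16520036  0.026     ] pin x in jig 0.0665013959076872
```

Emit:
servo_tool:
  targets:
    - [[-0.406,-0.343,0.02],[0,0,1.663]]
    - [[-0.406,-0.343,0.02],[0,0,1.663]]
    - [[-0.406,-0.343,0.02],[0,0,1.663]]
    - [[-0.406,-0.343,0.02],[0,0,1.663]]
    - [[-0.406,-0.343,0.02],[0,0,1.663]]
    - [[-0.406,-0.343,0.02],[0,0,1.663]]
    - [[-0.406,-0.343,0.02],[0,0,1.663]]
    - [[-0.406,-0.343,0.02],[0,0,1.663]]
    - [[-0.406,-0.343,0.02],[0,0,1.663]]
    - [[-0.406,-0.343,0.02],[0,0,1.663]]
    - [[-0.406,-0.343,0.02],[0,0,1.663]]
    - [[-0.406,-0.343,0.02],[0,0,1.663]]
  gripper: 0.05

```text
time_s: 1.65
position: [0.4614, 0.1753, 0.1691]
tcp_rot: [[0.33, 0.944, -0.001], [0.944, -0.33, 0.0], [-0.0, -0.001, -1.0]]
force: [0.7, 0.2, -0.2]
opening: 0.577
```

```bash
python3 - <<'E'
from h import *
s=telemetry.read_state();c=eyes.capture("wrist")
print(s["position"],s["tcp_rot"],s["opening"],s["force"])
import pickle;pickle.dump((s,c),open("w1.pkl","wb"))
cv2.imwrite("pics/w1.png",c["pixels"])
E
```

```text
[0.46138629 0.17531604 0.16910234] [[ 3.30025269e-01  9.43971708e-01 -8.57798614e-04]
 [ 9.43972086e-01 -3.30025273e-01  1.40417830e-04]
 [-1.50544763e-04 -8.56079379e-04 -9.99999622e-01]] 0.5771714333257348 [ 0.66263003  0.22837435 -0.15979139]
```

View pics/w1.png

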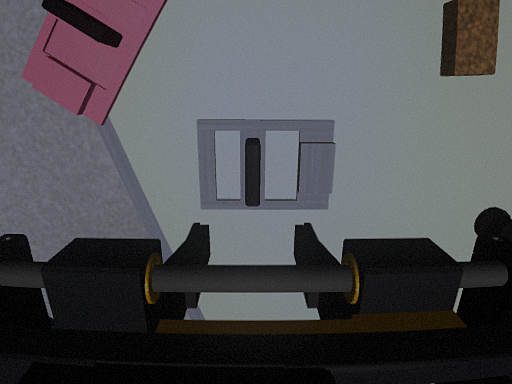

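Wrist view: the grey cover spans (198,120) to (334,209). The grip is upright at (253,172), centred between the fingers, and the block is on the right (tool +y). Next I'll refine offset and yaw.

```bash
python3 - <<'E'
from h import *
import pickle
s,c=pickle.load(open("w1.pkl","rb"));T=wristT(c,s);R=np.array(s["tcp_rot"]);P=np.array(s["position"])
loc=lambda px,z:(R.T@(onz(c,px,z,T)-P))*1000
for px in[(198,120),(334,121),(327,209),(201,209)]:print("cornerframe",loc(px,.008).round(1))
g=(c["pixels"][130:215,235:275].max(2)<60).astype(np.uint8)
p=np.argwhere(g)[:,::-1]+[235,130]
for r in range(135,212,6):
    q=p[p[:,1]==r][:,0]
    if len(q):print(r,q.min(),q.max(),loc(((q.min()+q.max())/2,r),.053).round(1))
print("grip via top",(R.T@(np.array([.4625,.1735,.053])-P)*1000).round(1))
E
```

```text
cornerframe [ 54.2 -61.  161.1]
cornerframe [ 53.5  96.3 161. ]
cornerframe [-55.3  95.9 161. ]
cornerframe [-55.4 -62.6 161.2]
141 246 259 [ 36.2   1.7 116.1]
147 245 260 [ 30.    1.8 116.1]
153 245 260 [ 23.8   1.8 116.1]
159 245 259 [ 17.4   1.3 116.1]
165 245 259 [ 11.1   1.3 116.1]
171 245 259 [  4.6   1.3 116.1]
177 245 259 [ -1.9   1.3 116.1]
183 245 259 [ -8.5   1.3 116.1]
189 245 259 [-15.2   1.3 116.1]
195 245 259 [-22.    1.3 116.1]
201 245 259 [-28.9   1.3 116.1]
grip via top [ -1.3   1.8 116.1]
```

Emit:
servo_tool:
  targets:
    - [[0,0.0015,0.05],[0,0,0]]
    - [[0,0.0015,0.1],[0,0,0]]
    - [[0,0.0015,0.135],[0,0,0]]
    - [[0,0.0015,0.15],[0,0,0]]
    - [[0,0.0015,0.155],[0,0,0]]
    - [[0,0.0015,0.155],[0,0,0]]
    - [[0,0.0015,0.155],[0,0,0]]

```text
time_s: 2.58
position: [0.465, 0.174, 0.0153]
tcp_rot: [[0.332, 0.943, 0.003], [0.943, -0.332, 0.0], [0.001, 0.002, -1.0]]
force: [-0.4, 0.2, 0.4]
opening: 0.574
```

Emit:
servo_tool:
  targets:
    - [[0,0,0],[0,0,0]]
    - [[0,0,0],[0,0,0]]
    - [[0,0,0],[0,0,0]]
    - [[0,0,0],[0,0,0]]
    - [[0,0,0],[0,0,0]]
    - [[0,0,0],[0,0,0]]
  gripper: 0.0

```text
time_s: 3.32
position: [0.463, 0.1738, 0.0141]
tcp_rot: [[0.333, 0.943, -0.002], [0.943, -0.333, -0.0], [-0.001, -0.002, -1.0]]
force: [-2.3, 0.4, 2.2]
opening: 0.18
```

Gripped at about 16 mm opening. Next I'll lift and carry the cover to a look-point beside the jig.

Emit:
servo_tool:
  targets:
    - [[0,0,-0.01],[0,0,0]]
    - [[0,0,-0.04],[0,0,0]]
    - [[0,0,-0.08],[0,0,0]]
    - [[0,0,-0.12],[0,0,0]]
    - [[-0.04,0.022,-0.15],[0,0,-0.05]]
    - [[-0.08,0.045,-0.18],[0,0,-0.1]]
    - [[-0.12,0.068,-0.21],[0,0,-0.15]]
    - [[-0.16,0.09,-0.24],[0,0,-0.2]]
    - [[-0.2,0.115,-0.265],[0,0,-0.25]]
    - [[-0.24,0.14,-0.28],[0,0,-0.3]]
    - [[-0.28,0.165,-0.286],[0,0,-0.36]]
    - [[-0.32,0.187,-0.286],[0,0,-0.42]]

```text
time_s: 4.82
position: [0.5341, -0.1921, 0.3009]
tcp_rot: [[-0.083, 0.997, 0.001], [0.997, 0.083, -0.001], [-0.001, 0.001, -1.0]]
force: [0.1, 0.3, -3.9]
opening: 0.179
```

Emit:
servo_tool:
  targets:
    - [[-0.027,0.051,0],[0,0,-0.03]]
    - [[-0.027,0.063,0],[0,0,-0.063]]
    - [[-0.041,0.061,0],[0,0,-0.063]]
    - [[-0.041,0.061,0],[0,0,-0.063]]
    - [[-0.041,0.061,0],[0,0,-0.063]]

```text
time_s: 5.45
position: [0.597, -0.2256, 0.3004]
tcp_rot: [[-0.143, 0.99, -0.001], [0.99, 0.143, 0.0], [0.0, -0.0, -1.0]]
force: [-0.0, 0.6, -2.9]
opening: 0.179
```

```bash
python3 - <<'E'
from h import *
s=telemetry.read_state();c=eyes.capture("wrist")
print(s["time_s"],s["position"],s["tcp_rot"],s["opening"],s["force"],s["moment"])
import pickle;pickle.dump((s,c),open("w2.pkl","wb"))
cv2.imwrite("pics/w2.png",cv2.resize(c["pixels"],(800,600),interpolation=cv2.INTER_CUBIC))
E
```

```text
5.45 [ 0.59702247 -0.22563995  0.30041746] [[-1.43184488e-01  9.89695855e-01 -5.62621248e-04]
 [ 9.89695897e-01  1.43184726e-01  4.07854395e-04]
 [ 4.84210573e-04 -4.98425517e-04 -9.99999759e-01]] 0.17895037282081988 [-0.0491914   0.60796867 -2.8884578 ] [-0.05180396  0.06059253  0.02177274]
```

View pics/w2.png

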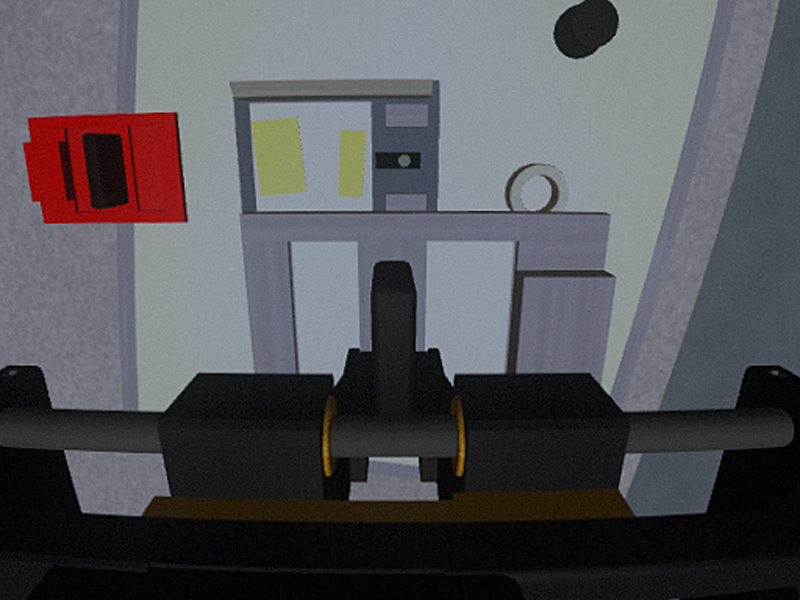

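The picture shows the cover held with its frame's far edge at (243..608, 213). The jig is behind it, well aligned: pin tip at (404,160) in the dark slot, bed from x=250 to 372, and upper cheek at rows 81-100. I'll measure the pin and cheek line relative to the cover's corners in the same frame.

```bash
python3 - <<'E'
from h import *
import pickle
s,c=pickle.load(open("w2.pkl","rb"));T=wristT(c,s);R=np.array(s["tcp_rot"]);P=np.array(s["position"])
loc=lambda px,z:(R.T@(onz(c,px,z,T)-P))*1000
S=lambda u,v:((u+.5)*.64-.5,(v+.5)*.64-.5)
zf=P[2]-.007
for n,px in dict(L=(243,213),R=(608,213)).items():print("cover top corner",n,loc(S(*px),zf).round(1))
g=c["pixels"].max(2)
y0,x0=96,250;roi=g[y0:110,x0:268];print(roi)
for n,u,v,z in[("pin",404,160,.034),("bedTL",250,101,.026),("bedTR",372,101,.026),("bedBR",372,211,.026),("bedBL",254,211,.026),("cheekoutL",231,81,.05),("cheekoutR",439,80,.05),("baseBR",438,210,.012),("baseR",438,100,.012),("restU",405,104,.0205),("restU2",405,126,.0205),("restL",405,194,.0205)]:
    print(n,loc(S(u,v),z).round(1),onz(c,S(u,v),z,T).round(4))
E
```

```text
cover top corner L [ 54.9 -63.9   7.1]
cover top corner R [55.4 92.8  7. ]
[[ 92  96  96  96  95  94  95  96  90  95  95  94  96  97  90 105  98  99]
 [ 61  63  62  62  56  60  55  61  60  57  54  60  63  67  65  59  58  60]
 [ 27  26  20  30  26  26  19  26  40  25  31  24  29  18  29  23  26  21]
 [ 36  31  32  32  31  21  46  89  91  76  83  43  22  35  36  33  36  32]
 [ 26  29  28  27  32  53  88 105 104 106 101  86  43  34  22  35  34  29]
 [ 26  25  36  29  28  96 101 103 112 110 115 101  56  20  38  29  25  21]
 [ 27  31  35  24  29 114 105 110 109 107 115  98  91  23  32  34  29  30]
 [ 28  32  36  30  29 107 107 114 106 111 107 100  89  26  28  33  36  35]
 [ 40  28  28  34  31  71  99 105 115 114 106 106  44  26  35  26  34  30]
 [ 31  34  33  23  31  23  92 103  98 105 105  69  27  28  32  34  30  30]
 [ 37  27  29  26  27  29  38  71  83  61  68  27  25  26  29  28  29  25]
 [ 33  29  32  28  30  33  30  31  42  36  30  29  28  35  37  28  32  30]
 [ 88  87  85  85  90  89  88  91  86  91  89  86  87  87  89  91  88  87]
 [ 90  93  95  93  87  90  86  95  90  92  97  90  94  95  88  97  88  89]]
pin [ 71.8  10.3 266.4] [ 0.5968 -0.153   0.034 ]
bedTL [ 126.6 -134.2  274.5] [ 0.4459 -0.1195  0.026 ]
bedTR [125.3 -19.7 274.5] [ 0.5595 -0.1043  0.026 ]
bedBR [ 22.9 -20.7 274.4] [ 0.5731 -0.2059  0.026 ]
bedBL [  23.3 -137.7  274.5] [ 0.4572 -0.2222  0.026 ]
cheekoutL [ 141.5 -143.3  250.6] [ 0.4348 -0.106   0.05  ]
cheekoutR [140.8  40.2 250.5] [ 0.6165 -0.0805  0.05  ]
baseBR [ 22.3  45.5 288.4] [ 0.6387 -0.197   0.012 ]
baseR [127.7  43.  288.5] [ 0.6211 -0.0929  0.012 ]
restU [123.1  11.2 280. ] [ 0.5903 -0.102   0.0205]
restU2 [103.1  11.3 280. ] [ 0.5933 -0.1218  0.0205]
restL [ 38.9  11.8 279.9] [ 0.603  -0.1853  0.0205]
```

Emit:
servo_tool:
  targets:
    - [[0.035,-0.038,0.02],[0,0,0.005]]
    - [[0.0718,-0.077,0.06],[0,0,0.005]]
    - [[0.0718,-0.0777,0.11],[0,0,0.005]]
    - [[0.0718,-0.0777,0.16],[0,0,0.005]]
    - [[0.0718,-0.0777,0.19],[0,0,0.005]]
    - [[0.0718,-0.0777,0.21],[0,0,0.005]]
    - [[0.0718,-0.0777,0.216],[0,0,0.005]]
    - [[0.0718,-0.0777,0.216],[0,0,0.005]]
    - [[0.0718,-0.0777,0.216],[0,0,0.005]]

```text
time_s: 6.62
position: [0.5117, -0.1667, 0.0854]
tcp_rot: [[-0.139, 0.99, 0.002], [0.99, 0.139, -0.001], [-0.002, 0.002, -1.0]]
force: [-0.2, -0.7, -3.2]
opening: 0.181
```

```bash
python3 - <<'E'
from h import *
s=telemetry.read_state();c=eyes.capture("wrist");t=eyes.capture("scene")
P=np.array(s["position"]);R=np.array(s["tcp_rot"])
print(s["time_s"],P,R,s["opening"],s["force"],s["moment"])
print("pred socket",P+R@[-.0003,.075,0],"pin .597 -.1527")
import pickle;pickle.dump((s,c,t),open("w3.pkl","wb"))
a=cv2.resize(t["pixels"][140:250,130:250],None,fx=4,fy=4,interpolation=cv2.INTER_CUBIC)
b=cv2.resize(c["pixels"],(320,240))
o=np.zeros((440,800,3),np.uint8);o[:440,:480]=a;o[:240,480:]=b
cv2.imwrite("pics/w3.png",o)
E
```

```text
6.625 [ 0.51170854 -0.1666641   0.08535928] [[-0.13863807  0.99034061  0.00222985]
 [ 0.99034187  0.13864111 -0.00127139]
 [-0.00156826  0.00203205 -0.99999671]] 0.18104338017476512 [-0.23157109 -0.74568168 -3.24156791] [-0.08250103  0.06418262 -0.02426132]
pred socket [ 0.58602568 -0.15656312  0.08551215] pin .597 -.1527
```

View pics/w3.png

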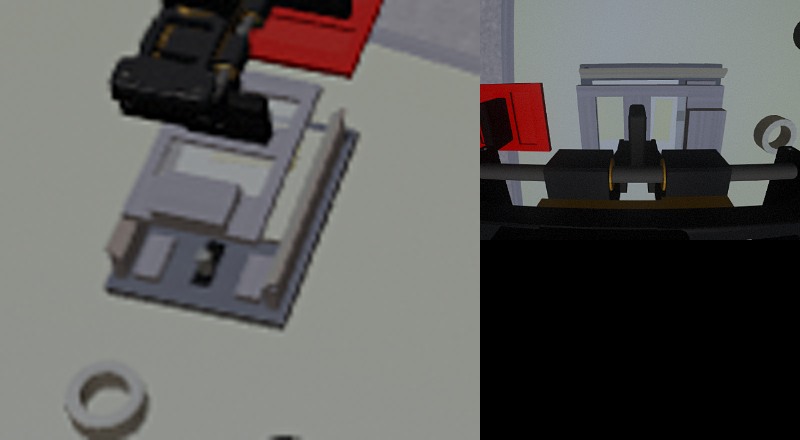

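The left crop shows the cover above the channel with the pin just ahead of the block. The right shows the cover's edge parallel to the far cheek. I'll check the lateral offset in the same frame.

Emit:
servo_tool:
  targets:
    - [[0,0,0],[0,0,0]]
    - [[0,0,0],[0,0,0]]

```text
time_s: 6.98
position: [0.511, -0.1663, 0.0844]
tcp_rot: [[-0.139, 0.99, 0.0], [0.99, 0.139, -0.0], [-0.0, 0.0, -1.0]]
force: [-0.4, -0.5, -2.8]
opening: 0.178
```

```bash
python3 - <<'E'
from h import *
for i in range(2):
    s=telemetry.read_state();c=eyes.capture("wrist")
    P=np.array(s["position"]);R=np.array(s["tcp_rot"]);T=wristT(c,s)
    print(P.round(4),R[:2,1].round(4))
    loc=lambda px,z:(R.T@(onz(c,px,z,T)-P))*1000
g=cv2.GaussianBlur(c["pixels"],(3,3),0).max(2).astype(int)
for col in(170,200,240,280,320,360):print(col,g[96:142,col])
for r in(103,104,106,112,122,126,134,136):print(r,"z.05",loc((200,r),.05)[0].round(1),loc((360,r),.05)[0].round(1),"cover",loc((200,r),P[2]-.006)[0].round(1),loc((360,r),P[2]-.006)[0].round(1))
E
```

```text
[ 0.511  -0.1663  0.0844] [0.9904 0.1385]
[ 0.5109 -0.1663  0.0843] [0.9904 0.1385]
170 [154 155 155 155 155 157 137  96  77  84  89  83  67  64  82 102 106 105
 106 108 107 105 104 106 108 111 111 111 112 107  98  88  85  87  88  87
  88  89  84  67  67 103 125 125 121 118]
200 [158 158 156 156 160 154 119  83  80  88  89  89  90  96 101 104 104 105
 106 107 105 103 103 106 109 111 110 109 109 102  91  78  82 123 160 166
 163 166 152  99  74 106 126 122 120 119]
240 [157 156 156 158 160 145 103  76  81  90  92  90  90  96 105 104 103 105
 107 107 105 103 103 104 106 109 108 107 106 100  89  78  96 146 168 164
 164 165 145  98  83 109 123 120 119 120]
280 [153 154 154 155 152 128  91  78  86  93  92  90  93  98 106 106 104 104
 105 106 105 103 103 106 108 109 107 106 102  96  89  83 103 149 168 164
 164 166 138  83  76 111 123 120 120 120]
320 [151 153 153 152 151 130  93  79  86  91  92  93  95  98 104 106 105 105
 106 106 105 105 105 106 107 108 108 107 101  95  90  87  88  89  88  86
  87  88  80  60  69 109 125 123 123 122]
360 [151 150 150 150 153 142 103  77  81  89  90  90  91  97 105 107 107 109
 109 108 108 106 106 108 110 110 108 106 103  97  91  88  83  73  80 106
 123 126 118  89  72  95 120 122 119 121]
103 z.05 75.6 76.2 cover 76.2 76.7
104 z.05 74.9 75.5 cover 75.5 76.1
106 z.05 73.4 74.1 cover 74.3 74.8
112 z.05 69.1 69.7 cover 70.5 71.0
122 z.05 61.8 62.4 cover 64.1 64.6
126 z.05 58.9 59.4 cover 61.5 62.0
134 z.05 52.9 53.4 cover 56.3 56.7
136 z.05 51.4 51.9 cover 55.0 55.4
```

Emit:
servo_tool:
  targets:
    - [[0.0012,-0.002,0.008],[0,0,0]]
    - [[0.0012,-0.002,0.016],[0,0,0]]
    - [[0.0012,-0.002,0.024],[0,0,0]]
    - [[0.0012,-0.002,0.029],[0,0,0]]
    - [[0.0012,-0.002,0.033],[0,0,0]]
    - [[0.0012,-0.002,0.033],[0,0,0]]
    - [[0.0012,-0.002,0.033],[0,0,0]]

```text
time_s: 7.95
position: [0.5089, -0.1655, 0.0513]
tcp_rot: [[-0.139, 0.99, 0.0], [0.99, 0.139, -0.0], [-0.0, 0.0, -1.0]]
force: [-0.6, -0.3, -2.3]
opening: 0.178
```

Emit:
servo_tool:
  targets:
    - [[0,0,0.001],[0,0,0]]
    - [[0,0,0.002],[0,0,0]]
    - [[0,0,0.002],[0,0,0]]

```text
time_s: 8.32
position: [0.5087, -0.1653, 0.0492]
tcp_rot: [[-0.139, 0.99, 0.0], [0.99, 0.139, -0.0], [-0.0, 0.0, -1.0]]
force: [0.2, -0.3, -2.8]
opening: 0.175
```

Emit:
servo_tool:
  targets:
    - [[0,0,0.001],[0,0,0]]
    - [[0,0,0.001],[0,0,0]]

```text
time_s: 8.57
position: [0.5086, -0.1654, 0.0482]
tcp_rot: [[-0.139, 0.99, -0.0], [0.99, 0.139, -0.0], [-0.0, -0.0, -1.0]]
force: [-0.9, 1.2, -1.5]
opening: 0.176
```

Emit:
servo_tool:
  targets:
    - [[0,0,0.001],[0,0,0]]
    - [[0,0,0.001],[0,0,0]]

```text
time_s: 8.82
position: [0.5085, -0.1654, 0.0473]
tcp_rot: [[-0.139, 0.99, -0.0], [0.99, 0.139, -0.0], [0.0, -0.0, -1.0]]
force: [-1.8, -0.8, 0.2]
opening: 0.177
```

Emit:
servo_tool:
  targets:
    - [[0,0,0.001],[0,0,0]]
    - [[0,0,0.001],[0,0,0]]

```text
time_s: 9.07
position: [0.5083, -0.1654, 0.0463]
tcp_rot: [[-0.139, 0.99, -0.001], [0.99, 0.139, 0.0], [0.0, -0.0, -1.0]]
force: [-3.2, -0.5, 2.6]
opening: 0.177
```

Contact at underside height of about 34 mm, so it is on the pin tip. The -x push suggests the tip's chamfer is near the front edge. I'll lift slightly, advance 4 mm and touch again.

Emit:
servo_tool:
  targets:
    - [[0,0,-0.003],[0,0,0]]
    - [[0,0.002,-0.003],[0,0,0]]
    - [[0,0.004,-0.003],[0,0,0]]
    - [[0,0.004,-0.002],[0,0,0]]
    - [[0,0.004,-0.001],[0,0,0]]
    - [[0,0.004,-0.001],[0,0,0]]

```text
time_s: 9.82
position: [0.5125, -0.1648, 0.0473]
tcp_rot: [[-0.139, 0.99, -0.0], [0.99, 0.139, -0.0], [-0.0, -0.0, -1.0]]
force: [-1.5, -0.6, 0.5]
opening: 0.174
```

Emit:
servo_tool:
  targets:
    - [[0,0,0.001],[0,0,0]]
    - [[0,0,0.001],[0,0,0]]

```text
time_s: 10.07
position: [0.5121, -0.1648, 0.0463]
tcp_rot: [[-0.139, 0.99, -0.001], [0.99, 0.139, 0.0], [0.0, -0.001, -1.0]]
force: [-4.2, -0.5, 2.5]
opening: 0.177
```

Emit:
servo_tool:
  targets:
    - [[0,0.001,0],[0,0,0]]
    - [[0,0.002,0],[0,0,0]]
    - [[0,0.003,0],[0,0,0]]

```text
time_s: 10.45
position: [0.5157, -0.1643, 0.0462]
tcp_rot: [[-0.139, 0.99, 0.0], [0.99, 0.139, -0.0], [-0.0, 0.0, -1.0]]
force: [-4.2, -0.5, 2.9]
opening: 0.177
```

Emit:
servo_tool:
  targets:
    - [[0,0.001,0],[0,0,0]]
    - [[0,0.002,0],[0,0,0]]

```text
time_s: 10.7
position: [0.5188, -0.1642, 0.0461]
tcp_rot: [[-0.138, 0.99, 0.002], [0.99, 0.138, -0.0], [-0.001, 0.002, -1.0]]
force: [0.2, 0.3, -0.3]
opening: 0.177
```

Emit:
servo_tool:
  targets:
    - [[0,0.001,0],[0,0,0]]
    - [[0,0.002,0],[0,0,0]]

```text
time_s: 10.95
position: [0.5202, -0.1639, 0.0459]
tcp_rot: [[-0.139, 0.99, 0.001], [0.99, 0.139, -0.0], [-0.0, 0.001, -1.0]]
force: [0.3, -0.2, -2.3]
opening: 0.177
```

The contact force vanished at x≈0.519, so the mouth has reached the pin. I'll advance a little and lower gently.

Emit:
servo_tool:
  targets:
    - [[0,0.001,0],[0,0,0]]
    - [[0,0.0015,0.0005],[0,0,0]]
    - [[0,0.0015,0.001],[0,0,0]]
    - [[0,0.0015,0.001],[0,0,0]]

```text
time_s: 11.45
position: [0.521, -0.1635, 0.045]
tcp_rot: [[-0.139, 0.99, -0.0], [0.99, 0.139, 0.0], [0.0, -0.0, -1.0]]
force: [1.6, -0.4, -2.5]
opening: 0.175
```

Emit:
servo_tool:
  targets:
    - [[0,0,0.001],[0,0,0]]
    - [[0,0,0.002],[0,0,0]]
    - [[0,0,0.002],[0,0,0]]

```text
time_s: 11.82
position: [0.521, -0.1636, 0.0431]
tcp_rot: [[-0.139, 0.99, -0.0], [0.99, 0.139, 0.0], [0.0, -0.0, -1.0]]
force: [0.0, 0.7, -3.0]
opening: 0.176
```

The underside is at about 29 mm with no contact, which is below the pin tip, so the pin is in the socket. Continuing down to the bed.

Emit:
servo_tool:
  targets:
    - [[0,0,0.001],[0,0,0]]
    - [[0,0,0.002],[0,0,0]]
    - [[0,0,0.002],[0,0,0]]

```text
time_s: 12.2
position: [0.5211, -0.1636, 0.0411]
tcp_rot: [[-0.139, 0.99, -0.0], [0.99, 0.139, 0.0], [0.0, -0.0, -1.0]]
force: [0.6, -0.1, -3.8]
opening: 0.175
```

Emit:
servo_tool:
  targets:
    - [[0,0,0.001],[0,0,0]]
    - [[0,0,0.002],[0,0,0]]
    - [[0,0,0.002],[0,0,0]]

```text
time_s: 12.58
position: [0.5209, -0.1638, 0.0396]
tcp_rot: [[-0.139, 0.99, -0.0], [0.99, 0.139, -0.0], [-0.0, -0.0, -1.0]]
force: [-2.1, -0.6, 3.5]
opening: 0.178
```

Emit:
servo_tool:
  targets:
    - [[0,0,0.001],[0,0,0]]
    - [[0,0,0.002],[0,0,0]]
    - [[0,0,0.002],[0,0,0]]

```text
time_s: 12.95
position: [0.5209, -0.1638, 0.0374]
tcp_rot: [[-0.139, 0.99, -0.0], [0.99, 0.139, -0.0], [-0.0, -0.0, -1.0]]
force: [-2.3, -2.7, 5.5]
opening: 0.178
```

Emit:
servo_tool:
  targets:
    - [[0,0,0.001],[0,0,0]]
    - [[0,0,0.0015],[0,0,0]]
    - [[0,0,0.0015],[0,0,0]]

```text
time_s: 13.32
position: [0.5209, -0.1638, 0.0361]
tcp_rot: [[-0.139, 0.99, -0.0], [0.99, 0.139, -0.0], [-0.0, -0.0, -1.0]]
force: [-3.5, -1.6, 7.2]
opening: 0.177
```

Emit:
servo_tool:
  targets:
    - [[0,0,0.001],[0,0,0]]
    - [[0,0,0.001],[0,0,0]]
    - [[0,0,0.001],[0,0,0]]

```text
time_s: 13.7
position: [0.5209, -0.1638, 0.0352]
tcp_rot: [[-0.139, 0.99, -0.0], [0.99, 0.139, -0.0], [-0.0, -0.0, -1.0]]
force: [-2.8, -0.6, 8.3]
opening: 0.181
```

Emit:
servo_tool:
  targets:
    - [[0,0,0.001],[0,0,0]]
    - [[0,0,0.001],[0,0,0]]
    - [[0,0,0.001],[0,0,0]]

```text
time_s: 14.08
position: [0.5209, -0.1638, 0.0351]
tcp_rot: [[-0.139, 0.99, 0.0], [0.99, 0.139, -0.001], [-0.001, 0.0, -1.0]]
force: [-5.4, 0.1, 15.0]
opening: 0.177
```

The plate bottomed at TCP z=0.0351, 4.9 mm below bed contact, and force rose to 15 N without further travel. I'll check visually.

```bash
python3 - <<'E'
from h import *
t=eyes.capture("scene");c=eyes.capture("wrist")
s=telemetry.read_state();print(s["time_s"],s["position"],s["force"],s["moment"],s["opening"])
a=cv2.resize(t["pixels"][140:250,130:235],None,fx=4,fy=4,interpolation=cv2.INTER_CUBIC)
b=cv2.resize(c["pixels"][80:200,130:390],(380,175))
o=np.zeros((440,800,3),np.uint8);o[:440,:420]=a;o[:175,420:]=b
cv2.imwrite("pics/w4.png",o)
E
```

```text
14.175 [ 0.5209454  -0.16377842  0.03516799] [-4.97952564 -0.6429568  13.25491355] [-0.03391009  0.84607597  0.02032574] 0.17461767016354127
```

View pics/w4.png

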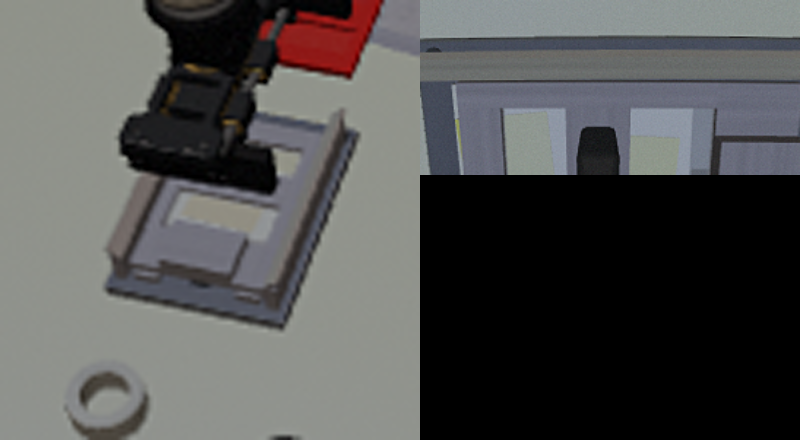

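The plate sits between the cheeks with the block over the pin, and the fragments show through the windows. The positive y-moment suggests the tail bears more than the nose, so I'll ease the pitch slightly nose-down and relieve the x push.

Emit:
servo_tool:
  targets:
    - [[0,-0.0003,0],[0.002,0,0]]
    - [[0,-0.0005,0.0002],[0.005,0,0]]
    - [[0,-0.0005,0.0002],[0.005,0,0]]
    - [[0,-0.0005,0.0002],[0.005,0,0]]

```text
time_s: 14.68
position: [0.5208, -0.1638, 0.0351]
tcp_rot: [[-0.139, 0.99, -0.004], [0.99, 0.139, -0.001], [-0.001, -0.004, -1.0]]
force: [-4.6, 0.4, 14.7]
opening: 0.172
```

```bash
python3 - <<'E'
from h import *
s=telemetry.read_state();print(s["time_s"],s["position"],np.array(s["tcp_rot"]).round(4),s["force"],s["moment"],s["opening"])
E
```

```text
14.675 [ 0.5207945 -0.1638226  0.0351437] [[-1.387e-01  9.903e-01 -4.100e-03]
 [ 9.903e-01  1.387e-01 -1.400e-03]
 [-8.000e-04 -4.200e-03 -1.000e+00]] [-4.57969392  0.40384221 14.71737946] [-2.88023858e-04  7.60939365e-01  3.58136164e-02] 0.17207029814323901
```

Emit:
servo_tool:
  targets:
    - [[0,0,0],[0,0,0]]
    - [[0,0,0],[0,0,0]]
    - [[0,0,0],[0,0,0]]
    - [[0,0,0],[0,0,0]]

```text
time_s: 15.18
position: [0.5208, -0.1638, 0.0351]
tcp_rot: [[-0.139, 0.99, -0.004], [0.99, 0.139, -0.001], [-0.001, -0.004, -1.0]]
force: [-4.4, 0.1, 15.0]
opening: 0.175
```

```bash
python3 - <<'E'
from h import *
s=telemetry.read_state();print(s["time_s"],s["position"],s["force"],s["moment"],s["opening"])
if s["force"][2]>9 and abs(s["position"][2]-.0351)<.0006: print("handing in",order.hand_in())
E
```

```text
15.175 [ 0.52076189 -0.16382803  0.03512115] [-4.4412807   0.11156202 14.98671969] [0.00721836 0.79940314 0.01366314] 0.17494746894344582
the job is handed in; nothing more can be done
handing in None
```

I picked up the grey cover by its black grip, laid it between the jig's cheeks and slid it along until the pin dropped into the socket. I then pressed it fully down and handed in at 15.2 s, still gripping and pressing.

**On the pin:** the cover touched the pin tip at about 34 mm. The contact force vanished partway through the slide, and the cover then lowered freely past pin height to the bed.

**Fully down:** the plate sank 4.9 mm from bed contact and stopped at TCP z = 0.0351 m, about 21 mm underside height. It then held there steadily at about 15 N. The highest wrist force I read was about 16 N.

**Last picture:** the plate is level in the channel, with its block over the pin and the fragments showing through the windows. The tape and the red look-alike, the only other things in view, look undisturbed.

**Not resolved:** about 4.5 N of sideways force along -x stayed on the wrist, with a y-moment of about 0.8 N m. A 0.5 mm back-off and a 0.24° nose-down correction barely changed either. I put it down to friction or light pin-wall contact and left it.

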